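# Show the inside of the round pedal bin

## Task

A buyer at the flea-market stall wants to look inside the round pedal bin: with a fingertip, press its pedal right down so that the lid swings wide open, keep it open for two seconds, then let the pedal up slowly under the finger so that the lid comes down gently and shuts without slamming. Work it by the pedal alone: do not touch the lid, and do not lift, shove or tip the bin. Leave the rectangular pedal bin shut and all the other wares where they are.

Things in the scene. Friction and masses are not known exactly. Their poses are not given: they have to be found in the camera images.
- round: Round pedal bin: loose upright steel cylinder 168 mm across, 265 mm tall with its domed lid shut, on a black base ring, at least 1.5 kg; left or right of the rectangular bin. Origin: centre of its underside, on the table. z up, -x to its front (pedal side), +x to the lid's hinge at the back. The front is turned up to 30 degrees either way from the robot's side (world -x).
- round_press (a point): Middle of the upper face of the round bin's pedal, where to press; moves with it. At rest 61 mm above the table, 127 mm in front of the bin's axis (43 mm out from the wall); pressed right down 26 mm above the table and 135 mm from the axis. Takes about 8 N at first, falling to 4 N; then a rubber foot under the pad meets the table and stops it.
- round_pedal (a joint): The round bin's pedal: 0 rad at rest (up), about 0.265 rad pressed right down.
- round_lid (a joint): The round bin's lid: 0 rad shut, about 1.27 rad wide open with the pedal right down. It always follows the pedal, 4.8 times its angle (about 0.036 rad of lid for each mm of pedal travel). Nothing holds it open: let go, it falls at about 5 rad/s, pushes the pedal up and slams.
- round_cover: The round bin's domed steel lid, 175 mm across and 29 mm high, hinged at the back of the rim 239 mm above the table; it opens up and away from the pedal, its top reaching 420 mm. Origin at the middle of its underside (on the bin's axis when shut); the hinge line is 96 mm behind that. Not to be touched.
- round_treadle: The round bin's pedal as a part: a pad 50 mm long (away from the bin) by 70 mm wide with ribbed black rubber on top, on a flat steel bar, sloping up away from the bin by 17 degrees at rest, level when down. Origin on its pivot: the bin's axis, 16 mm above the table.
- oblong: The rectangular pedal bin, a loose steel bin 156 mm deep (x), 190 mm wide (y) and 255 mm tall with a flat lid and the same kind of pedal at its front (-x), turned up to 30 degrees either way. Origin: centre of its underside. To be left alone.
- oblong_lid (a joint): The rectangular bin's lid: 0 rad shut.
- screwdriver: Bystander: loose screwdriver lying on the table in front of and between the bins, 240 mm long, handle 29 mm thick. Origin on the table under the front end of its handle.
- glass_jar: Bystander: closed glass jar 56 mm across and 95 mm tall, between the two bins. Origin: centre of its underside.
- mug: Bystander: blue ceramic mug 80 mm across, 90 mm tall, at the left. Origin: centre of its underside.
- pot: Bystander: terracotta bowl 110 mm across, 75 mm tall, at the right. Origin: centre of its underside.
- tin: Bystander: round metal tin with a knob, 75 mm across, 100 mm tall, behind the bins. Origin: centre of its underside.
- magnifier: Bystander: brass magnifying glass with a wooden handle, lying flat in front at the left, 185 mm long. Origin under the centre of its lens.
- brush: Bystander: flat paint brush, 205 mm long and 14 mm thick, lying in front at the right. Origin under its handle's end, near the ferrule.

How it is judged:
On the way, in this order (a step that is already met when the one before it is completed fails the run):
1. the round bin's pedal is held down by the fingers and its lid stands wide open for two seconds (value of joint round_lid above 1.1 rad and contact force between the fingers and round_treadle above 1 N), for 1.7 s.
2. the lid comes down part-way with the fingers still on the pedal (value of joint round_lid between 0.2 and 0.9 rad and contact force between the fingers and round_treadle above 0.3 N), for 0.1 s.
3. the lid is shut (value of joint round_lid below 0.04 rad), for 0.2 s.
At the end, for the whole second after the job is handed in: The round bin's lid is shut (within 0.04 rad), the bin stands upright within 40 mm of where it was, the rectangular bin is shut, and it and all other wares are within 30 mm of where they were (value of joint round_lid below 0.04 rad and value of joint oblong_lid below 0.06 rad and distance of round from where it was at the start of the episode below 0.04 m and angle between round's own z axis and vertical below 0.03 rad and linear speed of round below 0.02 m/s and distance of each of oblong, screwdriver, glass_jar, mug, pot, tin, magnifier, brush from where it was at the start of the episode below 0.03 m); the robot touches nothing.
It fails at once if the lid slams: it turns shut faster than 3 rad/s in its last 20 degrees (value of joint round_lid below 0.35 rad and velocity of joint round_lid below -3 rad/s).
It fails at once if the robot touches the round bin's lid (contact force between any of the fingers, the arm and round_cover above 0.5 N).
It fails at once if the round bin is tipped, shoved or lifted (distance of round from where it was at the start of the episode above 0.04 m or angle between round's own z axis and vertical above 0.12 rad).
It fails at once if the rectangular bin is opened (value of joint oblong_lid above 0.2 rad).
It fails at once if the rectangular bin or another ware is lifted or pushed away (distance of any of oblong, screwdriver, glass_jar, mug, pot, tin, magnifier, brush from where it was at the start of the episode above 0.03 m).
It also fails if it takes over 48 s, if anything falls off the work surface, if the arm or the gripper's body presses on something with over 40 N, if the wrist force passes 120 N, or if a joint passes its speed limit or range.

## Robot

A 6-joint arm with a two-finger parallel gripper is mounted at the origin on the work surface. World frame = base frame: x ahead of the robot, y to its left, z up, the work surface at z = 0. Lengths are in m, angles in rad, forces in N, time in s.
With the tool pointing down it reaches from about 0.275 to 0.775 m from the base axis. Payload 14.6 kg.
Tool frame: the origin (TCP) lies on the centre line of the jaws, within the pads' length; the fingertips stand 17 mm ahead of it and the grasp point (between the pads) lies 2 mm behind it; z points along the fingers, y is the direction in which the jaws open and shut (so a half turn about z gives the same grasp; the last joint's range is limited). The gripper opens to 85 mm and grips with 20 to 120 N. Pads are 22 mm wide; open, the fingers measure 114 mm over their backs; the gripper's body (76 mm by 85 mm) begins 54 mm behind the grasp point. The pads swing forward as they close: fully open they stand 13 mm farther back than shut.
Start: joints at [-1.419, 0.263, -0.048, 1.259, 0, 1.415], TCP at [0.159, -0.5, 0.248] pointing down, gripper open.
Joint ranges: [-2.65, 2.65], [-0.89, 1.7], [-1.18, 1.37], [-2.13, 2.11], [-1.35, 1.29], [-3.14, 3.14]. Speed limits (rad/s): [1.89, 1.89, 2.57, 2.79, 3.14, 3.14].

## Interface

Orientations are given as a unit quaternion [x, y, z, w].
In Python, from cell import sensors, cams, job gives the robot as it stands.
- The arm moves only by the shell command python3 -m pendant 'ROWS' [FORCE]. ROWS is JSON, a list of rows, each an object of numbers: "wx", "wy", "wz": the turn, a rotation vector about the world's x, y, z in rad; "tx", "ty", "tz": the shift along the world's x, y, z in cm; "gripper": the closure, from 0 (fully open) to 1 (shut). In form: [{"wx": .., "wy": .., "wz": .., "tx": .., "ty": .., "tz": .., "gripper": ..}, ...]. A call has 1 to 12 rows; each row is the pose to reach, as a shift and turn from the pose commanded when the call began; what a row does not reach only later rows make up. A row lasts 1/10 s, in which the tool goes at most 50 mm and 8.59 degrees, less where a joint would pass 70% of its speed; a pose out of reach is approached as far as the arm can. A call with a gripper value outside its range is refused whole. The fingers move at their own pace and stop on an object; FORCE is the grip in N (left out, the last holds). Time passes only in rows, so rows that repeat a pose let the fingers close. It gives the time, the measured TCP pose, the force and the opening at its end, in the units of the state.
- sensors.state(): the state, without advancing time (a new reading comes with each control period).
- cams.snapshot(name): name is "scene" or "top" or "wrist"; returns the picture (400x640x3 uint8, red, green, blue); there is no depth.
- cams.camera_params(name): a dict with "fx", "fy", "cx", "cy" (pixels), "T" (4x4, takes a point from camera to world coordinates). Camera axes: x right, y down, z forward; pixel columns grow to the right and rows downward; lengths in m; the calibration is good to about 2 mm. The wrist camera is an equidistant fisheye: a pixel r from the principal point sees the ray r / f radians off the axis. A picture is of the moment at which its call begins: read the wrist's pose just before it. camera_params takes no time and is no camera call; for the wrist camera it gives the pose at the moment of the call.
- job.sign_off(): hands the job in, once; it reports no verdict.
The state is a dict: "clock": time; "joints": joint angles; "qvel": joint speeds; "tau": joint torques, N m; "position": TCP position; "orientation": TCP orientation; "ft_force": force on the tool from outside, world axes, zero at the start; "moment": the same for the moment, N m; "finger_gap": finger opening in m.
Only numpy, scipy, OpenCV 4.12 (cv2) and the standard library are available. Lean on these libraries where they do the work, as an engineer would, in place of code of your own. Each camera call takes 0.05 s, during which the arm holds its last target. There are 200 camera calls.

## Working session

There is one attempt and no reset: what is moved stays moved. The work goes in short steps, Python scripts to look and compute and a shell command to move; the robot and the scene stay as the last step left them, time stands still between calls to the robot, and variables do not carry over. Pictures are saved under pics/ and viewed, about 8 in all and at most 12, crops included, and the job is handed in when it is done.

```bash
mkdir -p pics; python3 - <<'E'
from cell import sensors,cams,job
import cv2,numpy as np,json
for n in("scene","top"):
    im=cams.snapshot(n); cv2.imwrite(f"pics/{n}0.png",im[:,:,::-1])
    p=cams.camera_params(n); print(n,p["fx"],p["fy"],p["cx"],p["cy"],np.round(p["T"],4).tolist())
s=sensors.state(); print(s)
E
```

```text
scene 413.77854140580075 413.77854140580075 320.1277373793539 200.61556169216675 [[-0.9381, 0.3303, -0.1045, 0.6529], [0.3464, 0.8921, -0.2901, 0.4011], [-0.0025, -0.3083, -0.9513, 1.4342], [0.0, 0.0, 0.0, 1.0]]
top 437.36185099936307 437.36185099936307 321.47541356386205 196.92818186427655 [[-0.0009, -0.9909, 0.1345, 0.3275], [-1.0, 0.0006, -0.0026, 0.0005], [0.0025, -0.1345, -0.9909, 1.6457], [0.0, 0.0, 0.0, 1.0]]
{'clock': 0.1, 'joints': array([-1.41931281e+00,  2.63456432e-01, -4.88311749e-02,  1.25939131e+00,
        3.95707783e-06,  1.41545033e+00]), 'qvel': array([-0.00212421, -0.00024327,  0.001647  ,  0.00087072, -0.001885  ,
       -0.00049019]), 'tau': array([ 6.52793315e-03, -6.38577676e+01,  3.85063219e+01,  9.92813817e-03,
        1.27795606e-04,  3.08747140e-06]), 'position': array([ 0.15851077, -0.50027884,  0.24789837]), 'orientation': array([ 9.88254923e-01,  1.52813654e-01,  2.83078345e-06, -4.41291647e-04]), 'ft_force': array([-0.02730909,  0.35760614,  0.59757047]), 'moment': array([ 0.0104822 ,  0.04932894, -0.00398088]), 'finger_gap': 0.0856005591236345}
```

View pics/top0.png

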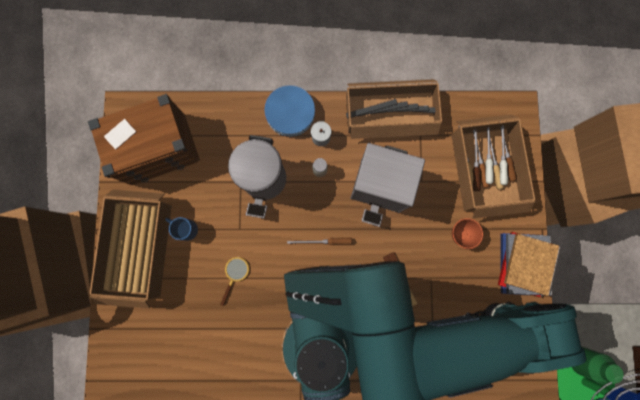

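View pics/scene0.png

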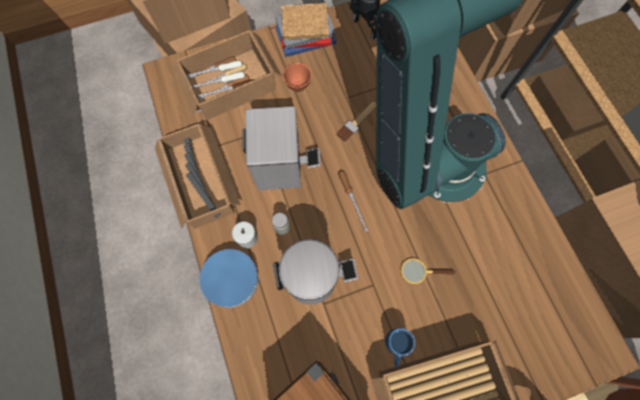

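The top view shows the round bin's lid at about (255,166) with its pedal at (258,208). In the scene view they are at (309,270) and (348,270). Next I'll measure the pedal pad and the lid with masks.

```bash
cat > h.py <<'E'
import numpy as np
from cell import cams
def ray(n,u,v):
    p=cams.camera_params(n);T=np.array(p["T"])
    d=T[:3,:3]@np.array([(u-p["cx"])/p["fx"],(v-p["cy"])/p["fy"],1]);return T[:3,3],d
def on(n,u,v,z):
    o,d=ray(n,u,v);return o+d*(z-o[2])/d[2]
def px(n,P):
    p=cams.camera_params(n);q=np.linalg.inv(np.array(p["T"]))@np.r_[P,1]
    return np.array([p["fx"]*q[0]/q[2]+p["cx"],p["fy"]*q[1]/q[2]+p["cy"]])
E
python3 - <<'E'
from h import *
import cv2
a=cv2.imread("pics/top0.png");b=cv2.imread("pics/scene0.png")
c=[]
for n,im,(x0,y0,x1,y1) in(("top",a,(240,195,280,225)),("scene",b,(335,250,365,290))):
    g=cv2.cvtColor(im,cv2.COLOR_BGR2HSV)[y0:y1,x0:x1]
    m=((g[...,2]<60)&(g[...,1]<110)).astype(np.uint8)
    k,l,st,ce=cv2.connectedComponentsWithStats(m)
    for i in range(1,k):
        if st[i,4]>15: u,v=ce[i]+[x0,y0]; print(n,st[i],u,v,on(n,u,v,.061))
print("lid guess",on("top",255,166,.25),on("scene",309,270,.25))
c1=cv2.resize(a[130:240,215:300],None,fx=5,fy=5,interpolation=cv2.INTER_CUBIC)
c2=cv2.resize(b[230:320,270:365],None,fx=5,fy=5,interpolation=cv2.INTER_CUBIC)
H=550;o=np.zeros((H,800,3),np.uint8);o[:550,:425]=c1
c2=c2[:, 100:];o[:450,425:800]=c2[:450,:375]
cv2.imwrite("pics/crop1.png",o)
E
```

```text
top [12  0 25  6 90] 264.25555555555553 196.51111111111112 [0.54424936 0.20547065 0.061     ]
top [  8   9  17  12 138] 255.96376811594203 209.41304347826087 [0.49685355 0.23486254 0.061     ]
scene [  7  11  13  18 161] 348.06832298136646 269.57142857142856 [0.49840732 0.2394478  0.061     ]
lid guess [0.61851258 0.21276038 0.25      ] [0.62466926 0.22417614 0.25      ]
```

View pics/crop1.png

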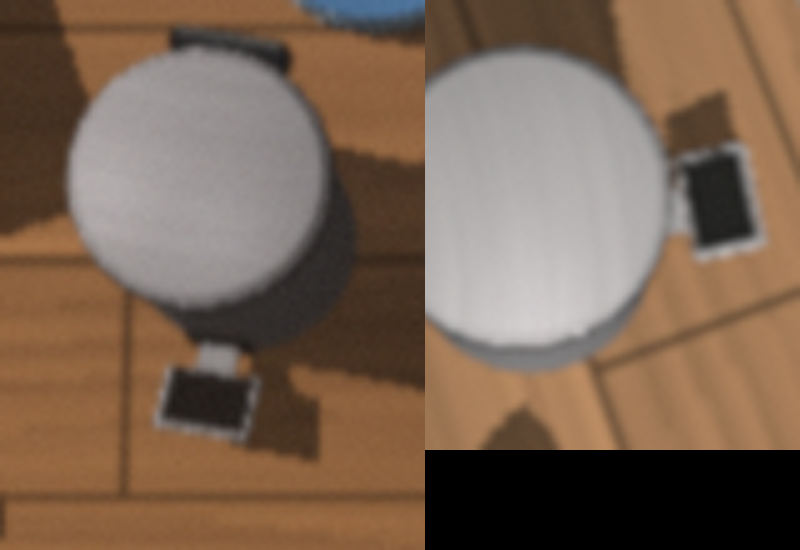

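The crop shows the pad centre at about (256.4,210.2) in the top view and (349,270.4) in the scene view. The lid centre is at about (254.6,165) and (308.8,269.2). I'll triangulate both points.

```bash
python3 - <<'E'
from h import *
def tri(p,q):
    A=np.zeros((3,3));b=np.zeros(3)
    for n,(u,v) in(("top",p),("scene",q)):
        o,d=ray(n,u,v);d/=np.linalg.norm(d);M=np.eye(3)-np.outer(d,d);A+=M;b+=M@o
    return np.linalg.solve(A,b)
P=tri((256.2,209.8),(348.5,270));L=tri((254.6,165),(308.8,269.2))
print(P,L,np.linalg.norm((P-L)[:2]),np.degrees(np.arctan2(*(L-P)[1::-1])))
print(on("top",256.2,209.8,.061),on("scene",348.5,270,.061),on("top",254.6,165,.245),on("scene",308.8,269.2,.245))
for c in[(205,373),(258,379),(245,437),(160,424),(170,371)]: print(on("top",215+c[0]/5,130+c[1]/5,.061))
from cell import sensors
from scipy.spatial.transform import Rotation as R
print(R.from_quat(sensors.state()["orientation"]).as_matrix().round(3))
E
```

```text
[0.49644045 0.23793496 0.04065722] [0.62499082 0.21798268 0.2299564 ] 0.13008954756220806 -8.822470853869172
[0.49543675 0.23397565 0.061     ] [0.49758556 0.24125918 0.061     ] [0.6228806  0.21489044 0.245     ] [0.62431335 0.22107838 0.245     ]
[0.51449695 0.23506906 0.061     ]
[0.51006765 0.19635833 0.061     ]
[0.46766959 0.20512409 0.061     ]
[0.47719154 0.26705428 0.061     ]
[0.5159822  0.26061518 0.061     ]
[[ 0.953  0.302 -0.   ]
 [ 0.302 -0.953  0.001]
 [ 0.    -0.001 -1.   ]]
```

```bash
python3 - <<'E'
from scipy.spatial.transform import Rotation as R
import numpy as np
v=np.array([.155,.988,0])
print((R.from_rotvec(-.4*v)*R.from_rotvec([0,0,-.454])).as_rotvec())
E
python3 -m pendant '[{"gripper":1,"tx":8,"ty":20},{"gripper":1,"tx":8,"ty":20},{"gripper":1,"tx":8,"ty":20},{"gripper":1,"tx":8,"ty":20},{"gripper":1,"tx":16,"ty":40},{"gripper":1,"tx":16,"ty":40},{"gripper":1,"tx":16,"ty":40},{"gripper":1,"tx":16,"ty":40},{"gripper":1,"tx":16,"ty":40},{"gripper":1,"tx":16,"ty":40}]' 30
```

```text
[ 0.02877634 -0.40242512 -0.44788786]invalid input at $[0]: expected keys wx, wy, wz, tx, ty, tz, gripper
```

```bash

python3 -m pendant '[{"wx":0.03,"wy":-0.4,"wz":-0.45,"tx":29,"ty":74,"tz":-2,"gripper":1},{"wx":0.03,"wy":-0.4,"wz":-0.45,"tx":29,"ty":74,"tz":-2,"gripper":1},{"wx":0.03,"wy":-0.4,"wz":-0.45,"tx":29,"ty":74,"tz":-2,"gripper":1},{"wx":0.03,"wy":-0.4,"wz":-0.45,"tx":29,"ty":74,"tz":-2,"gripper":1},{"wx":0.03,"wy":-0.4,"wz":-0.45,"tx":29,"ty":74,"tz":-2,"gripper":1},{"wx":0.03,"wy":-0.4,"wz":-0.45,"tx":29,"ty":74,"tz":-2,"gripper":1},{"wx":0.03,"wy":-0.4,"wz":-0.45,"tx":29,"ty":74,"tz":-2,"gripper":1},{"wx":0.03,"wy":-0.4,"wz":-0.45,"tx":29,"ty":74,"tz":-2,"gripper":1},{"wx":0.03,"wy":-0.4,"wz":-0.45,"tx":29,"ty":74,"tz":-2,"gripper":1},{"wx":0.03,"wy":-0.4,"wz":-0.45,"tx":29,"ty":74,"tz":-2,"gripper":1},{"wx":0.03,"wy":-0.4,"wz":-0.45,"tx":29,"ty":74,"tz":-2,"gripper":1},{"wx":0.03,"wy":-0.4,"wz":-0.45,"tx":29,"ty":74,"tz":-2,"gripper":1}]' 30
```

```text
clock: 1.3
position: [0.3453, -0.0324, 0.2349]
orientation: [0.978, -0.073, 0.196, 0.016]
ft_force: [0.3, -1.2, 0.3]
finger_gap: 0.0001
```

```bash

python3 -m pendant '[{"wx":0,"wy":0,"wz":0,"tx":10,"ty":26.5,"tz":-5,"gripper":1},{"wx":0,"wy":0,"wz":0,"tx":10,"ty":26.5,"tz":-5,"gripper":1},{"wx":0,"wy":0,"wz":0,"tx":10,"ty":26.5,"tz":-5,"gripper":1},{"wx":0,"wy":0,"wz":0,"tx":10,"ty":26.5,"tz":-5,"gripper":1},{"wx":0,"wy":0,"wz":0,"tx":10,"ty":26.5,"tz":-5,"gripper":1},{"wx":0,"wy":0,"wz":0,"tx":10,"ty":26.5,"tz":-5,"gripper":1},{"wx":0,"wy":0,"wz":0,"tx":10,"ty":26.5,"tz":-5,"gripper":1},{"wx":0,"wy":0,"wz":0,"tx":10,"ty":26.5,"tz":-5,"gripper":1},{"wx":0,"wy":0,"wz":0,"tx":10,"ty":26.5,"tz":-5,"gripper":1},{"wx":0,"wy":0,"wz":0,"tx":10,"ty":26.5,"tz":-5,"gripper":1}]'
python3 - <<'E'
from h import *
import cv2
from cell import sensors
from scipy.spatial.transform import Rotation as R
s=sensors.state();T=np.array(cams.camera_params("wrist")["T"]);p=cams.camera_params("wrist");print(s["position"],R.from_quat(s["orientation"]).as_matrix().round(3).tolist(),s["ft_force"],p["fx"],p["cx"],p["cy"],T.round(4).tolist())
im=cams.snapshot("wrist");cv2.imwrite("pics/w1.png",im[:,:,::-1])
E
```

```text
clock: 2.3
position: [0.4215, 0.0438, 0.1882]
orientation: [0.98, -0.047, 0.196, 0.002]
ft_force: [-0.0, -0.3, -0.0]
finger_gap: -0.0003
[0.42146153 0.04377865 0.18823013] [[0.919, -0.092, 0.384], [-0.091, -0.996, -0.022], [0.384, -0.014, -0.923]] [-0.02103182 -0.32126689 -0.04613532] 309.70691628693146 315.0218979819527 197.25685433750434 [[-0.0932, -0.992, 0.0846, 0.4443], [-0.9955, 0.0941, 0.0067, 0.041], [-0.0146, -0.0836, -0.9964, 0.3344], [0.0, 0.0, 0.0, 1.0]]
```

View pics/w1.png

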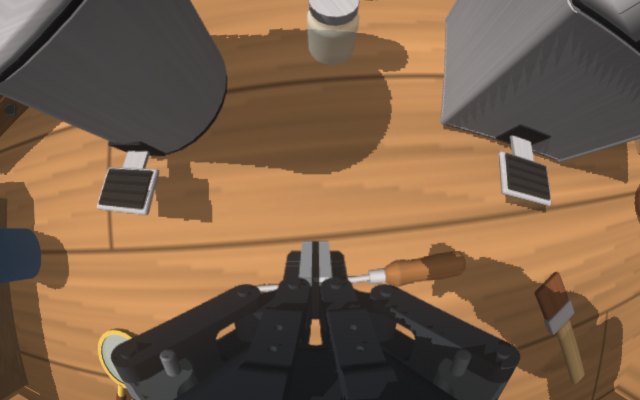

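The wrist view shows the round bin's pedal pad at about (129,189), with bar and wall behind it, and the finger tips at (316,245). The move is slower than I planned, so I'll check the joints and fix the pad position from this view.

```bash
python3 - <<'E'
from h import *
from cell import sensors
T=np.array([[-0.0932, -0.992, 0.0846, 0.4443], [-0.9955, 0.0941, 0.0067, 0.041], [-0.0146, -0.0836, -0.9964, 0.3344]])
def w(u,v,z):
    a=np.array([u-315.02,v-197.26]);r=np.hypot(*a);t=r/309.7
    d=T[:,:3]@np.r_[a/r*np.sin(t),np.cos(t)];return T[:,3]+d*(z-T[2,3])/d[2]
for c in[(129,189),(109,167),(158,169),(149,213),(98,206)]:print(w(*c,.061))
s=sensors.state();print(s["clock"],s["joints"].round(3),s["qvel"].round(3),s["position"])
E
```

```text
[0.49394565 0.23164003 0.061     ]
[0.52077063 0.25964735 0.061     ]
[0.51014981 0.19500062 0.061     ]
[0.46746689 0.20739737 0.061     ]
[0.48018403 0.27645532 0.061     ]
2.35 [-0.099 -0.125 -0.74   0.562  0.016  3.141] [ 0.004 -0.009  0.     0.01   0.002  0.   ] [0.42164149 0.04386133 0.18814872]
```

Joint 6 was at its limit, so I'll make a half turn about the tool axis the other way. That also puts the camera on the side away from the bin.

```bash

python3 -m pendant '[{"wx":-0.6,"wy":0.03,"wz":1.45,"tx":2,"ty":12,"tz":0,"gripper":1},{"wx":-0.6,"wy":0.03,"wz":1.45,"tx":2,"ty":12,"tz":0,"gripper":1},{"wx":-0.6,"wy":0.03,"wz":1.45,"tx":2,"ty":12,"tz":0,"gripper":1},{"wx":-0.6,"wy":0.03,"wz":1.45,"tx":2,"ty":12,"tz":0,"gripper":1},{"wx":-0.6,"wy":0.03,"wz":1.45,"tx":2,"ty":12,"tz":0,"gripper":1},{"wx":-0.6,"wy":0.03,"wz":1.45,"tx":2,"ty":12,"tz":0,"gripper":1},{"wx":-0.6,"wy":0.03,"wz":1.45,"tx":2,"ty":12,"tz":0,"gripper":1},{"wx":-0.6,"wy":0.03,"wz":1.45,"tx":2,"ty":12,"tz":0,"gripper":1},{"wx":-0.6,"wy":0.03,"wz":1.45,"tx":2,"ty":12,"tz":0,"gripper":1},{"wx":-0.6,"wy":0.03,"wz":1.45,"tx":2,"ty":12,"tz":0,"gripper":1},{"wx":-0.6,"wy":0.03,"wz":1.45,"tx":2,"ty":12,"tz":0,"gripper":1},{"wx":-0.6,"wy":0.03,"wz":1.45,"tx":2,"ty":12,"tz":0,"gripper":1}]'
python3 - <<'E'
from cell import sensors
import numpy as np
from scipy.spatial.transform import Rotation as R
s=sensors.state();A=R.from_quat(s["orientation"]);u=np.array([.985,-.17,0]);v=np.array([.17,.985,0])
z=np.sin(.4)*u-np.cos(.4)*np.array([0,0,1]);y=v;x=np.cross(y,z)
G=R.from_matrix(np.c_[x,y,z]);print(s["position"],s["joints"].round(3),A.as_matrix().round(3).tolist(),np.linalg.det(G.as_matrix()),(G*A.inv()).as_rotvec())
E
```

```text
clock: 3.55
position: [0.4413, 0.1641, 0.1884]
orientation: [0.725, 0.66, 0.139, 0.139]
ft_force: [-0.2, -0.7, -1.0]
finger_gap: 0.0001
[0.44126812 0.16405734 0.18836894] [ 0.247 -0.021 -0.647  0.564 -0.112  1.89 ] [[0.09, 0.918, 0.385], [0.996, -0.09, -0.018], [0.018, 0.385, -0.923]] 0.9999999999999999 [-0.61412323  0.06392839  1.37127281]
```

```bash

python3 -m pendant '[{"wx":-0.61,"wy":0.06,"wz":1.37,"tx":1,"ty":7,"tz":0,"gripper":1},{"wx":-0.61,"wy":0.06,"wz":1.37,"tx":1,"ty":7,"tz":0,"gripper":1},{"wx":-0.61,"wy":0.06,"wz":1.37,"tx":1,"ty":7,"tz":0,"gripper":1},{"wx":-0.61,"wy":0.06,"wz":1.37,"tx":1,"ty":7,"tz":0,"gripper":1},{"wx":-0.61,"wy":0.06,"wz":1.37,"tx":1,"ty":7,"tz":0,"gripper":1},{"wx":-0.61,"wy":0.06,"wz":1.37,"tx":1,"ty":7,"tz":0,"gripper":1},{"wx":-0.61,"wy":0.06,"wz":1.37,"tx":1,"ty":7,"tz":0,"gripper":1},{"wx":-0.61,"wy":0.06,"wz":1.37,"tx":1,"ty":7,"tz":0,"gripper":1},{"wx":-0.61,"wy":0.06,"wz":1.37,"tx":3,"ty":7,"tz":-3,"gripper":1},{"wx":-0.61,"wy":0.06,"wz":1.37,"tx":5.5,"ty":7,"tz":-6,"gripper":1},{"wx":-0.61,"wy":0.06,"wz":1.37,"tx":5.5,"ty":7,"tz":-6,"gripper":1},{"wx":-0.61,"wy":0.06,"wz":1.37,"tx":5.5,"ty":7,"tz":-6,"gripper":1}]'
python3 - <<'E'
from h import *
import cv2
from cell import sensors
s=sensors.state();print(s["position"],s["joints"].round(3),s["ft_force"])
a=cams.snapshot("scene")[210:330,260:420,::-1];b=cams.snapshot("top")[140:240,210:290,::-1];c=cams.snapshot("wrist")[:,:,::-1]
f=lambda i,k:cv2.resize(i,None,fx=k,fy=k,interpolation=cv2.INTER_CUBIC)
o=np.zeros((600,800,3),np.uint8);o[:300,:400]=f(a,2.5);o[:300,400:640]=f(b,3);o[320:570,:400]=f(c,.625)
cv2.imwrite("pics/c2.png",o)
E
```

```text
clock: 4.75
position: [0.496, 0.2338, 0.1277]
orientation: [0.088, 0.976, -0.014, 0.197]
ft_force: [-0.2, -0.3, 0.0]
finger_gap: -0.0002
[0.49597579 0.23382209 0.1276897 ] [ 0.392  0.197 -0.582  0.449 -0.206  0.535] [-0.18148877 -0.26160326  0.0169144 ]
```

View pics/c2.png

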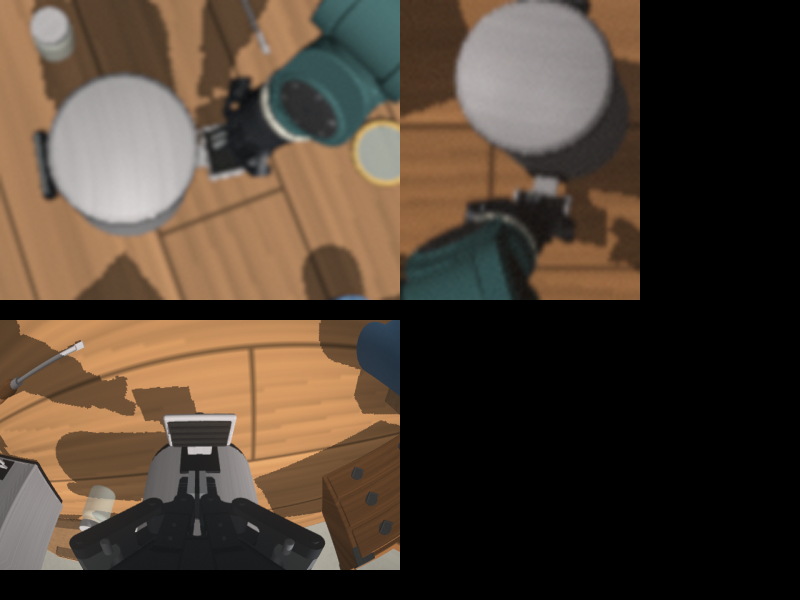

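The composite shows the tip over the pad and centred sideways. In the wrist view the pad centre is at about full-frame (320,178). I'll check how far out it is along the pad.

```bash
python3 - <<'E'
from h import *
from cell import sensors
T=np.array(cams.camera_params("wrist")["T"])
def w(u,v,z):
    a=np.array([u-315.02,v-197.26]);r=np.hypot(*a);t=r/309.7
    d=T[:3,:3]@np.r_[a/r*np.sin(t),np.cos(t)];return T[:3,3]+d*(z-T[2,3])/d[2]
print(T[:3,3])
for c in[(320,178,.061),(264,152,.068),(376,152,.068),(270,203,.054),(372,203,.054)]:print(w(*c))
print(sensors.state()["position"])
E
```

```text
[0.37653814 0.25621635 0.21485853]
[0.49174235 0.24006252 0.061     ]
[0.46255871 0.2129053  0.068     ]
[0.47383421 0.27513038 0.068     ]
[0.51213255 0.20134883 0.054     ]
[0.52521009 0.27181461 0.054     ]
[0.49619127 0.23429701 0.12927521]
```

```bash

python3 -m pendant '[{"wx":0,"wy":0,"wz":0,"tx":0,"ty":0.2,"tz":-1.5,"gripper":1},{"wx":0,"wy":0,"wz":0,"tx":0,"ty":0.2,"tz":-2.5,"gripper":1},{"wx":0,"wy":0,"wz":0,"tx":0,"ty":0.2,"tz":-3.2,"gripper":1},{"wx":0,"wy":0,"wz":0,"tx":0,"ty":0.2,"tz":-3.2,"gripper":1}]'
python3 -m pendant '[{"wx":0,"wy":0,"wz":0,"tx":0,"ty":0,"tz":-0.4,"gripper":1},{"wx":0,"wy":0,"wz":0,"tx":0,"ty":0,"tz":-0.8,"gripper":1},{"wx":0,"wy":0,"wz":0,"tx":0,"ty":0,"tz":-0.8,"gripper":1}]'
python3 -m pendant '[{"wx":0,"wy":0,"wz":0,"tx":0,"ty":0,"tz":-0.4,"gripper":1},{"wx":0,"wy":0,"wz":0,"tx":0,"ty":0,"tz":-0.4,"gripper":1}]'
python3 -m pendant '[{"wx":0,"wy":0,"wz":0,"tx":0,"ty":0,"tz":-0.4,"gripper":1},{"wx":0,"wy":0,"wz":0,"tx":0,"ty":0,"tz":-0.4,"gripper":1}]'
```

```text
clock: 5.3
position: [0.4957, 0.2359, 0.0956]
orientation: [0.085, 0.976, -0.015, 0.197]
ft_force: [-0.1, -0.9, 0.7]
finger_gap: -0.0001
clock: 5.6
position: [0.4961, 0.236, 0.0878]
orientation: [0.085, 0.976, -0.014, 0.198]
ft_force: [0.0, 0.3, -0.2]
finger_gap: -0.0001
clock: 5.8
position: [0.4961, 0.236, 0.0838]
orientation: [0.085, 0.976, -0.014, 0.198]
ft_force: [-0.3, 0.5, 0.5]
finger_gap: -0.0001
clock: 6.0
position: [0.4966, 0.2362, 0.0803]
orientation: [0.085, 0.976, -0.014, 0.198]
ft_force: [-1.2, -0.6, 7.2]
finger_gap: -0.0002
```

Contact came at TCP z = 0.081, as predicted. Now I'll press, following the pedal's arc outward.

```bash

python3 -m pendant '[{"wx":0,"wy":0,"wz":0,"tx":-0.15,"ty":0.03,"tz":-0.4,"gripper":1},{"wx":0,"wy":0,"wz":0,"tx":-0.28,"ty":0.05,"tz":-0.8,"gripper":1},{"wx":0,"wy":0,"wz":0,"tx":-0.4,"ty":0.07,"tz":-1.2,"gripper":1},{"wx":0,"wy":0,"wz":0,"tx":-0.5,"ty":0.09,"tz":-1.6,"gripper":1}]'
python3 -m pendant '[{"wx":0,"wy":0,"wz":0,"tx":-0.09,"ty":0.02,"tz":-0.4,"gripper":1},{"wx":0,"wy":0,"wz":0,"tx":-0.15,"ty":0.03,"tz":-0.8,"gripper":1},{"wx":0,"wy":0,"wz":0,"tx":-0.2,"ty":0.04,"tz":-1.2,"gripper":1}]'
python3 -m pendant '[{"wx":0,"wy":0,"wz":0,"tx":-0.05,"ty":0,"tz":-0.4,"gripper":1},{"wx":0,"wy":0,"wz":0,"tx":-0.05,"ty":0,"tz":-0.5,"gripper":1}]'
python3 - <<'E'
from h import *
import cv2
a=cams.snapshot("scene")[160:330,220:420,::-1];b=cams.snapshot("top")[110:240,210:290,::-1]
f=lambda i,k:cv2.resize(i,None,fx=k,fy=k,interpolation=cv2.INTER_CUBIC)
o=np.zeros((430,800,3),np.uint8);o[:425,:500]=f(a,2.5);o[:390,500:740]=f(b,3)
cv2.imwrite("pics/c3.png",o)
E
```

```text
clock: 6.4
position: [0.4923, 0.2371, 0.065]
orientation: [0.086, 0.976, -0.014, 0.199]
ft_force: [0.7, -2.6, 7.1]
finger_gap: 0.0003
clock: 6.7
position: [0.4901, 0.2374, 0.0528]
orientation: [0.086, 0.976, -0.014, 0.199]
ft_force: [0.1, -1.8, 6.2]
finger_gap: -0.0002
clock: 6.9
position: [0.4893, 0.2375, 0.0474]
orientation: [0.085, 0.976, -0.014, 0.199]
ft_force: [0.8, -0.3, 4.3]
finger_gap: -0.0002
```

View pics/c3.png

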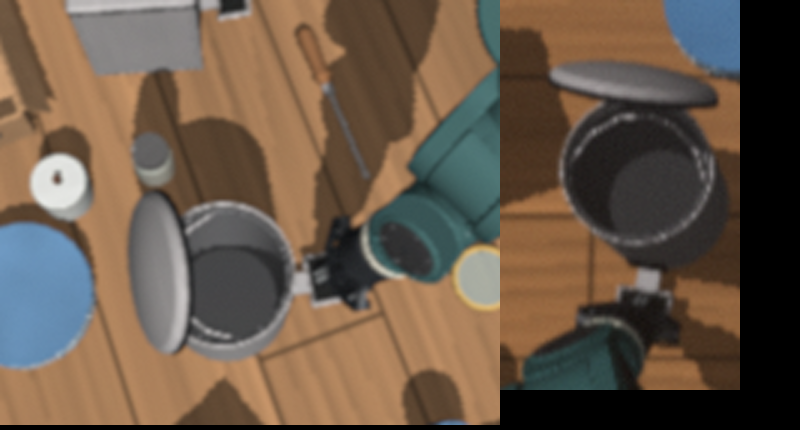

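The lid stands nearly wide open and the bin hasn't moved. I'll press slightly further to the stop and hold there.

```bash

python3 -m pendant '[{"wx":0,"wy":0,"wz":0,"tx":0,"ty":0,"tz":-0.1,"gripper":1},{"wx":0,"wy":0,"wz":0,"tx":0,"ty":0,"tz":-0.15,"gripper":1},{"wx":0,"wy":0,"wz":0,"tx":0,"ty":0,"tz":-0.15,"gripper":1}]'
python3 -m pendant '[{"wx":0,"wy":0,"wz":0,"tx":0,"ty":0,"tz":-0.05,"gripper":1},{"wx":0,"wy":0,"wz":0,"tx":0,"ty":0,"tz":-0.05,"gripper":1}]'
```

```text
clock: 7.3
position: [0.489, 0.2375, 0.0458]
orientation: [0.085, 0.976, -0.014, 0.198]
ft_force: [3.0, -0.8, 3.8]
finger_gap: 0.0002
clock: 7.5
position: [0.4889, 0.2375, 0.0452]
orientation: [0.085, 0.976, -0.014, 0.198]
ft_force: [3.2, -0.7, 3.5]
finger_gap: -0.0
```

```bash

python3 -m pendant '[{"wx":0,"wy":0,"wz":0,"tx":0,"ty":0,"tz":-0.1,"gripper":1},{"wx":0,"wy":0,"wz":0,"tx":0,"ty":0,"tz":-0.1,"gripper":1},{"wx":0,"wy":0,"wz":0,"tx":0,"ty":0,"tz":-0.1,"gripper":1},{"wx":0,"wy":0,"wz":0,"tx":0,"ty":0,"tz":-0.1,"gripper":1},{"wx":0,"wy":0,"wz":0,"tx":0,"ty":0,"tz":-0.1,"gripper":1},{"wx":0,"wy":0,"wz":0,"tx":0,"ty":0,"tz":-0.1,"gripper":1},{"wx":0,"wy":0,"wz":0,"tx":0,"ty":0,"tz":-0.1,"gripper":1},{"wx":0,"wy":0,"wz":0,"tx":0,"ty":0,"tz":-0.1,"gripper":1},{"wx":0,"wy":0,"wz":0,"tx":0,"ty":0,"tz":-0.1,"gripper":1},{"wx":0,"wy":0,"wz":0,"tx":0,"ty":0,"tz":-0.1,"gripper":1},{"wx":0,"wy":0,"wz":0,"tx":0,"ty":0,"tz":-0.1,"gripper":1},{"wx":0,"wy":0,"wz":0,"tx":0,"ty":0,"tz":-0.1,"gripper":1}]'
python3 -m pendant '[{"wx":0,"wy":0,"wz":0,"tx":0,"ty":0,"tz":0,"gripper":1},{"wx":0,"wy":0,"wz":0,"tx":0,"ty":0,"tz":0,"gripper":1},{"wx":0,"wy":0,"wz":0,"tx":0,"ty":0,"tz":0,"gripper":1},{"wx":0,"wy":0,"wz":0,"tx":0,"ty":0,"tz":0,"gripper":1},{"wx":0,"wy":0,"wz":0,"tx":0,"ty":0,"tz":0,"gripper":1},{"wx":0,"wy":0,"wz":0,"tx":0,"ty":0,"tz":0,"gripper":1},{"wx":0,"wy":0,"wz":0,"tx":0,"ty":0,"tz":0,"gripper":1},{"wx":0,"wy":0,"wz":0,"tx":0,"ty":0,"tz":0,"gripper":1},{"wx":0,"wy":0,"wz":0,"tx":0,"ty":0,"tz":0,"gripper":1},{"wx":0,"wy":0,"wz":0,"tx":0,"ty":0,"tz":0,"gripper":1},{"wx":0,"wy":0,"wz":0,"tx":0,"ty":0,"tz":0,"gripper":1},{"wx":0,"wy":0,"wz":0,"tx":0,"ty":0,"tz":0,"gripper":1}]'
python3 - <<'E'
from h import *
import cv2
o=np.hstack([cams.snapshot("top")[100:240,210:290,::-1],cams.snapshot("scene")[190:330,240:380,::-1]])
cv2.imwrite("pics/c4.png",cv2.resize(o,None,fx=3,fy=3,interpolation=cv2.INTER_CUBIC))
E
```

```text
clock: 8.7
position: [0.489, 0.2375, 0.0448]
orientation: [0.085, 0.976, -0.014, 0.198]
ft_force: [-2.2, -1.0, 13.5]
finger_gap: 0.0004
clock: 9.9
position: [0.489, 0.2375, 0.0448]
orientation: [0.085, 0.976, -0.014, 0.198]
ft_force: [-1.6, 0.2, 13.4]
finger_gap: -0.0001
```

View pics/c4.png

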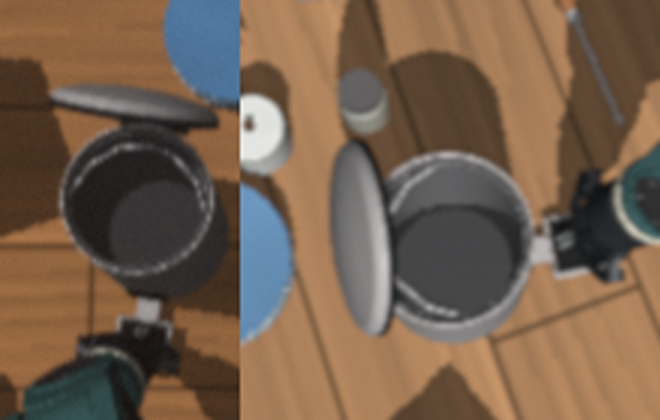

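The view shows the lid wide open and the bin in place. The pedal is on its stop at 13.5 N and has been held there for more than 2.4 s. Now I'll let it up slowly, at 20 mm/s.

```bash

python3 -m pendant '[{"wx":0,"wy":0,"wz":0,"tx":0,"ty":0,"tz":0.3,"gripper":1},{"wx":0,"wy":0,"wz":0,"tx":0.02,"ty":0,"tz":0.5,"gripper":1},{"wx":0,"wy":0,"wz":0,"tx":0.05,"ty":-0.01,"tz":0.7,"gripper":1},{"wx":0,"wy":0,"wz":0,"tx":0.08,"ty":-0.01,"tz":0.9,"gripper":1},{"wx":0,"wy":0,"wz":0,"tx":0.12,"ty":-0.02,"tz":1.1,"gripper":1},{"wx":0,"wy":0,"wz":0,"tx":0.16,"ty":-0.03,"tz":1.3,"gripper":1},{"wx":0,"wy":0,"wz":0,"tx":0.2,"ty":-0.03,"tz":1.5,"gripper":1},{"wx":0,"wy":0,"wz":0,"tx":0.24,"ty":-0.04,"tz":1.7,"gripper":1},{"wx":0,"wy":0,"wz":0,"tx":0.28,"ty":-0.05,"tz":1.9,"gripper":1},{"wx":0,"wy":0,"wz":0,"tx":0.32,"ty":-0.06,"tz":2.1,"gripper":1}]'
python3 -m pendant '[{"wx":0,"wy":0,"wz":0,"tx":0.05,"ty":-0.01,"tz":0.2,"gripper":1},{"wx":0,"wy":0,"wz":0,"tx":0.1,"ty":-0.02,"tz":0.4,"gripper":1},{"wx":0,"wy":0,"wz":0,"tx":0.15,"ty":-0.03,"tz":0.55,"gripper":1},{"wx":0,"wy":0,"wz":0,"tx":0.2,"ty":-0.04,"tz":0.7,"gripper":1},{"wx":0,"wy":0,"wz":0,"tx":0.24,"ty":-0.04,"tz":0.8,"gripper":1},{"wx":0,"wy":0,"wz":0,"tx":0.28,"ty":-0.05,"tz":0.9,"gripper":1},{"wx":0,"wy":0,"wz":0,"tx":0.32,"ty":-0.06,"tz":1.0,"gripper":1},{"wx":0,"wy":0,"wz":0,"tx":0.36,"ty":-0.06,"tz":1.1,"gripper":1}]'
python3 -m pendant '[{"wx":0,"wy":0,"wz":0,"tx":0.03,"ty":0,"tz":0.1,"gripper":1},{"wx":0,"wy":0,"wz":0,"tx":0.06,"ty":0,"tz":0.2,"gripper":1},{"wx":0,"wy":0,"wz":0,"tx":0.1,"ty":0,"tz":0.3,"gripper":1},{"wx":0,"wy":0,"wz":0,"tx":0.1,"ty":0,"tz":0.4,"gripper":1},{"wx":0,"wy":0,"wz":0,"tx":0.1,"ty":0,"tz":0.5,"gripper":1},{"wx":0,"wy":0,"wz":0,"tx":0.1,"ty":0,"tz":0.6,"gripper":1}]'
```

```text
clock: 11.0
position: [0.4921, 0.2368, 0.0655]
orientation: [0.085, 0.976, -0.014, 0.198]
ft_force: [-3.0, -0.8, 6.4]
finger_gap: -0.0001
clock: 11.8
position: [0.4959, 0.2363, 0.0767]
orientation: [0.085, 0.976, -0.014, 0.198]
ft_force: [-3.5, -1.4, 6.9]
finger_gap: 0.0002
clock: 12.4
position: [0.4966, 0.2362, 0.0822]
orientation: [0.085, 0.976, -0.014, 0.198]
ft_force: [0.5, 0.4, 0.4]
finger_gap: 0.0002
```

Contact ended at TCP z = 0.082, the same height as the first touch. I'll back off up and away, then check.

```bash

python3 -m pendant '[{"wx":0,"wy":0,"wz":0,"tx":0,"ty":0,"tz":1,"gripper":1},{"wx":0,"wy":0,"wz":0,"tx":0,"ty":0,"tz":3,"gripper":1},{"wx":0,"wy":0,"wz":0,"tx":-3,"ty":0,"tz":6,"gripper":1},{"wx":0,"wy":0,"wz":0,"tx":-7,"ty":-3,"tz":9,"gripper":1},{"wx":0,"wy":0,"wz":0,"tx":-10,"ty":-8,"tz":10,"gripper":1},{"wx":0,"wy":0,"wz":0,"tx":-12,"ty":-12,"tz":11,"gripper":1},{"wx":0,"wy":0,"wz":0,"tx":-12,"ty":-14,"tz":11,"gripper":1},{"wx":0,"wy":0,"wz":0,"tx":-12,"ty":-14,"tz":11,"gripper":1},{"wx":0,"wy":0,"wz":0,"tx":-12,"ty":-14,"tz":11,"gripper":1}]'
python3 - <<'E'
from h import *
import cv2
a=cams.snapshot("top")[:,:,::-1];b=cams.snapshot("scene")[:,:,::-1]
o=np.vstack([np.hstack([a[80:300,150:500],b[60:280,230:450]]),np.zeros((150,570,3),np.uint8)])
f=np.hstack([cv2.resize(i,None,fx=2,fy=2) for i in (cv2.imread("pics/top0.png")[120:230,210:320],a[120:230,210:320])]);o[220:370,:300]=cv2.resize(f,(300,150))
cv2.imwrite("pics/end.png",cv2.resize(o,(798,518)))
d=cv2.absdiff(a,cv2.imread("pics/top0.png"))[120:240,150:500].max(2); print((d>60).sum())
E
```

```text
clock: 13.3
position: [0.3768, 0.0958, 0.193]
orientation: [0.086, 0.976, -0.014, 0.199]
ft_force: [-0.3, -1.0, 0.5]
finger_gap: 0.0002
9
```

View pics/end.png

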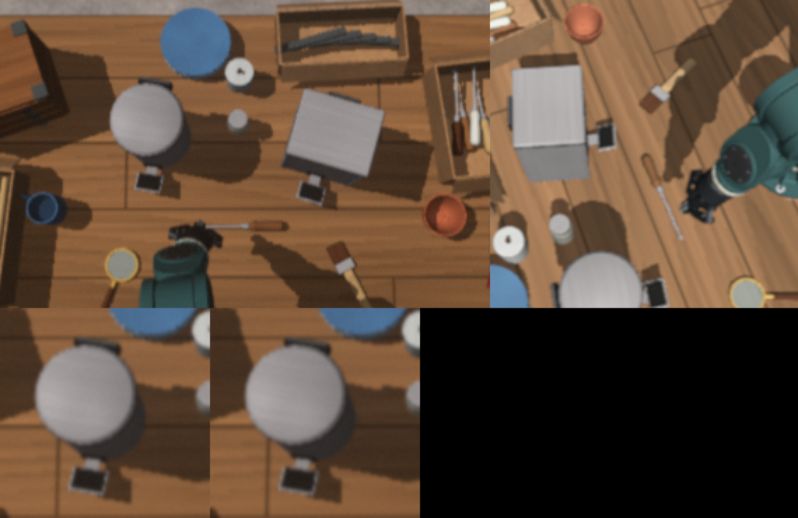

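The lid is shut, the wares are where they were (the before and after crops match), and the arm is clear. Handing the job in.

```bash
python3 -c "
from cell import job
print(job.sign_off())"
```

```text
the job is handed in; nothing more can be done
None
```

I opened the round bin by its pedal, held it open, let it shut gently, and handed the job in at about 13.4 s of the 48 s allowed. The sign-off gave no verdict.

- **Press and hold:** with the gripper shut and tilted away from the lid, I pressed the pedal about 36 mm, down to its rubber stop. I held it on the stop for about 2.4 s at 13.5 N, and the pictures showed the lid wide open.
- **Release:** I let the pedal up at 10–20 mm/s with the finger still on it, and the last reading on the pedal was about 7 N. The force dropped to zero at the height where I first touched it, so I take the lid to have come down without slamming.
- **Last checks:** with the arm backed off, the pictures showed both lids shut. Comparing the bin area from above before and after, only 9 pixels differed clearly. The magnifier and brush were outside that comparison, but I saw no sign they had moved. No checks failed.
- **Measurements:** the camera estimates of the pedal's position differed by up to about 8 mm, which the pad's size covered. The lid angle and speed can't be read directly, so I judged them from the pictures and the pedal's travel.
- **A detour on the way:** on the approach the last joint reached its limit, so I turned the gripper half a turn the other way before pressing. Nothing was touched.

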